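# Make up the bathroom and hall spares kits

## Task

Make up two kits of renovation spares. The bathroom kit goes in the plywood tray: lay the long tile flat on the tray's floor with the square tile flat on top of it, both pushed square up against the two tall sides in their corner, the long tile lengthways along the long tall side, and stand the grout tub upright on the tray floor beside them. The hall kit goes in the cardboard carton: the floorboard offcut lying flat on the bottom and the paint tin standing upright on the bottom beside it; leave the screw jar, the roll of tape and the tape measure where they are.

Things in the scene. Friction and masses are not known exactly. Their poses are not given: they have to be found in the camera images.
- tray: Open plywood tray, fixed. Floor 200 x 120 mm (its x, y), 8 mm above the origin (centre of underside, z up). Pine sides 8 mm thick. Tall, 40 mm above the floor: the long side at +y (inner face y = 60 mm) and the end at +x (inner face x = 100); they meet in a corner. The sides at y = -60 and x = -100 are low lips, 6 mm. Its x is within 0.2 rad of world x; left or right of the stock.
- carton: Open shallow cardboard carton, fixed. Outside 208 x 148 mm (its x, y), 50 mm high; walls and bottom 4 mm, so inside 200 x 140 mm with the floor 4 mm above the origin (centre of underside, z up). Its x is within 0.2 rad of world x; on the other side of the stock from the tray.
- long_tile: Dark slate-grey wall tile, loose, lying flat on the table: 100 mm along its x, 50 mm along its y, 10 mm thick, about 110 g; origin at the centre of its underside, z up. Any yaw.
- square_tile: Dark slate-grey square wall tile, loose, lying flat on the table: 50 by 50 mm (x, y), 10 mm thick, about 55 g; origin at the centre of its underside, z up. Any yaw.
- offcut: Floorboard offcut, loose, lying flat on the table, dark wood face up on a pale plywood core: 100 mm along its x, 60 mm along its y, 12 mm thick, about 55 g; origin at the centre of its underside, z up. Any yaw.
- tub: Short grey plastic grout tub with a white lid, loose, upright: round, lid (the widest part) 52 mm in diameter from 33 to 45 mm height, body 50 mm in diameter, 45 mm high, about 110 g; origin at the centre of its underside, z up.
- tin: Small steel paint tin with a plain pale band, loose, upright: round, 60 mm in diameter (rims 62 mm), 65 mm high, about 200 g; origin at the centre of its underside, z up.
- screw_jar: Amber glass screw jar with a black lid, loose, to be left alone: round, 50 mm in diameter, 64 mm high; origin at the centre of its underside.
- tape_roll: Roll of buff tape lying flat, loose, to be left alone: a ring 92 mm across, hole 76 mm, 24 mm high; origin at the centre of its underside.
- tape_measure: Black and yellow pocket tape measure standing upright, loose, to be left alone: 62 mm along its x, 36 mm along its y, 58 mm high; origin at the centre of its underside.

How it is judged:
By the outcome, as a careful person would: the job done as asked, in the order asked, and still so for the second after the job is handed in, with the robot touching nothing.
It also fails if it takes over 136 s, if anything falls off the work surface, if the arm or the gripper's body presses on something with over 40 N, if the wrist force passes 120 N, or if a joint passes its speed limit or range.

## Robot

A 6-joint arm with a two-finger parallel gripper is mounted at the origin on the work surface. World frame = base frame: x ahead of the robot, y to its left, z up, the work surface at z = 0. Lengths are in m, angles in rad, forces in N, time in s.
With the tool pointing down it reaches from about 0.35 to 0.85 m from the base axis. Payload 8.1 kg.
Tool frame: the origin (TCP) lies on the mounting face of the last link; the fingertips stand 186 mm ahead of it and the grasp point (between the pads) lies 167 mm ahead of it; z points along the fingers, y is the line along which they close (so a half turn about z gives the same grasp; the last joint's range is limited). The gripper opens to 93 mm and grips with 3 to 60 N. Pads are 15 mm wide; open, the fingers measure 128 mm over their backs; the gripper's body (75 mm by 188 mm) begins 65 mm behind the grasp point.
Start: joints at [-1.265, 0.13, 1.488, -0, 1.523, -0.085], TCP at [0.229, -0.555, 0.405] pointing down, gripper open.
Joint ranges: [-2.96, 2.96], [-0.89, 2.26], [0.02, 2.5], [-1.34, 4.48], [0, 2.73], [-2.66, 2.66]. Speed limits (rad/s): [2.39, 2.39, 2.79, 3.14, 3.14, 3.14].

## Interface

Orientations are given as a rotation vector (axis times angle).
In Python, from plant import * gives the robot as it stands. The module is installed in compiled form; this text tells all that it offers.
- The arm moves only by the tool arm_command, never from a script. Its argument "increments" is a list of rows, each a list of 6 numbers: the shift along the tool's x, y, z in units of 0.2 m (1.0 is 0.2 m), then the turn, a rotation vector about the tool's x, y, z in units of pi rad (1.0 is pi rad). A call has exactly 5 rows; each row is the pose to reach, as a shift and turn from the pose commanded when the call began, along the tool's axes at that moment, turning the shorter way round; what a row does not reach only later rows make up. A row lasts 1/8 s, in which the tool goes at most 62.5 mm and 10.7 degrees, less where a joint would pass 70% of its speed; a pose out of reach is approached as far as the arm can. A call with a number of a shift or a turn outside -1 to 1 is refused whole. A call with a gripper value outside its range is refused whole. "fingers" is the closure, from -1 (fully open) to 1 (shut), set as the call begins (left out, the last holds). The fingers move at their own pace and stop on an object; "force" is the grip in N (left out, the last holds). Time passes only in rows, so rows that repeat a pose let the fingers close, or fill a call up. It gives the time, the measured TCP pose, the force, the opening and the grip force at its end, in the units of the state.
- read_state(): the state, without advancing time (a new reading comes with each control period).
- read_camera(name): name is "side" or "top"; returns a dict with "image" (384x512x3 uint8, red, green, blue), "fx", "fy", "cx", "cy" (pixels), "T" (4x4, takes a point from camera to world coordinates). Camera axes: x right, y down, z forward; pixel columns grow to the right and rows downward; lengths in m; the calibration is good to about 2 mm. A picture is of the moment at which its call begins. There is no depth.
- close_job(): hands the job in; it is judged then, once.
The state is a dict: "t": time; "q": joint angles; "dq": joint speeds; "joint_torque": joint torques, N m; "tool_pos": TCP position; "orientation": TCP orientation; "force": force on the tool from outside, world axes, zero at the start; "wrist_torque": the same for the moment, N m; "opening": finger opening in m; "gripper_force": force on a finger pad.
Only numpy, scipy, OpenCV 4.12 (cv2) and the standard library are available. Lean on these libraries where they do the work, as an engineer would, in place of code of your own. Each camera call takes 0.05 s, during which the arm holds its last target. There are 200 camera calls.

## Working session

There is one attempt and no reset: what is moved stays moved. The work goes in short steps, Python scripts to look and compute and a tool call to move; the robot and the scene stay as the last step left them, time stands still between calls to the robot, and variables do not carry over. Pictures are saved under pics/ and viewed, at most 14 in all, crops included, and the job is handed in when it is done.

Besides the shell and the picture viewer there is one more tool, called after "Request:" by a JSON object that holds its "fn" and its "kwargs", one argument or row to a line. arm_command: Moves the arm, as the interface text tells. Shifts and turns lie within -1 to 1; 1 stands for 0.2 m of shift or pi rad of turn. Its arguments: {"type":"object","properties":{"increments":{"type":"array","items":{"type":"array","items":{"type":"number","minimum":-1,"maximum":1}}},"fingers":{"type":"number"},"force":{"type":"number"}},"required":["increments"]}

```bash
mkdir -p pics; cat > h.py <<'E'
from plant import *
import numpy as np, cv2
from scipy.spatial.transform import Rotation as R
def snap(n,f):
    c=read_camera(n); cv2.imwrite('pics/'+f,c['image'][:,:,::-1]); return c
def ray(c,u,v,z):
    d=c['T'][:3,:3]@np.array([(u-c['cx'])/c['fx'],(v-c['cy'])/c['fy'],1]); o=c['T'][:3,3]
    return (o+d*(z-o[2])/d[2])
def proj(c,p):
    q=np.linalg.inv(c['T'])@np.append(p,1); return q[0]/q[2]*c['fx']+c['cx'],q[1]/q[2]*c['fy']+c['cy']
E
python3 - <<'E'
from h import *
import pickle
for n in('top','side'):
    c=snap(n,n+'0.png'); pickle.dump(c,open(n+'.pkl','wb')); print(n,c['fx'],c['cx'],c['cy'],c['T'].round(3).tolist())
s=read_state();print(s)
E
```

```text
top 429.22789451196564 257.4952632883327 190.68967197372075 [[-0.004, -0.977, 0.213, 0.358], [-1.0, 0.005, 0.004, 0.011], [-0.005, -0.213, -0.977, 1.031], [0.0, 0.0, 0.0, 1.0]]
side 446.12223699020046 260.05353248323917 187.89901224167525 [[0.997, -0.056, 0.054, 0.514], [-0.076, -0.516, 0.853, -0.834], [-0.02, -0.855, -0.519, 0.549], [0.0, 0.0, 0.0, 1.0]]
{'t': 0.1, 'q': array([-1.26540802e+00,  1.31060784e-01,  1.48919497e+00,  3.44366672e-07,
        1.52295442e+00, -8.53868463e-02]), 'dq': array([ 0.00026781, -0.00069146, -0.00225005, -0.00069285,  0.00040736,
       -0.00167856]), 'joint_torque': array([ 1.84225964e-04, -5.61338961e+01, -4.93099165e+01,  7.70292641e-02,
        2.90281494e-02, -3.54107203e-05]), 'tool_pos': array([ 0.22850892, -0.55455946,  0.40379342]), 'orientation': array([-3.08023879e+00, -6.09617841e-01,  2.78246133e-04]), 'force': array([-0.8033775 ,  0.82302493, -0.87457842]), 'wrist_torque': array([ 0.04841416,  0.00751503, -0.00020249]), 'gripper_force': 0.0, 'opening': 0.09306228444003341}
```

View pics/top0.png

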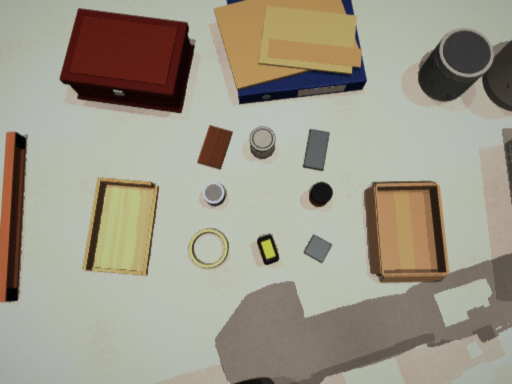

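View pics/side0.png

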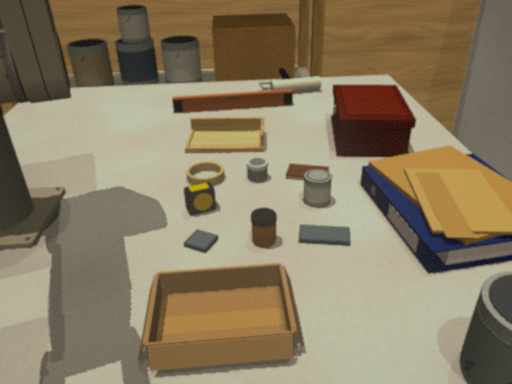

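Top view: tray at left (~125,226) with tall sides left and top, carton at right (~410,230). Long tile (316,149), square tile (318,248), offcut (215,147), tub (214,193), tin (262,142); the jar (320,193), tape roll (208,248) and measure (268,249) stay. The side view agrees.

```bash
python3 - <<'E'
from h import *
import pickle
c=pickle.load(open('top.pkl','rb')); im=c['image']; b=im.astype(int)
hsv=cv2.cvtColor(im,cv2.COLOR_RGB2HSV); 
for p in [(316,149),(318,248),(215,147),(60,300)]: print(p,b[p[1],p[0]],hsv[p[1],p[0]])
def rect(name,box,z,mask):
    x0,y0,x1,y1=box; m=np.zeros(mask.shape,np.uint8); m[y0:y1,x0:x1]=mask[y0:y1,x0:x1]*255
    cs,_=cv2.findContours(m,0,2); k=max(cs,key=cv2.contourArea)
    P=np.array([ray(c,u,v,z)[:2] for u,v in k[:,0]],np.float32)*1000
    r=cv2.minAreaRect(P); print(name,np.round(r[0],1),np.round(r[1],1),round(r[2],1),'bb',cv2.boundingRect(k)); return r
V=b.sum(2)
rect('long',(295,120,338,180),.008,V<330)
rect('sq',(300,230,340,268),.008,V<330)
rect('off',(192,118,238,175),.010,hsv[...,1]>110)
rect('jar',(300,175,340,212),.064,V<150)
rect('meas',(250,228,285,270),.058,(V<200)|(hsv[...,1]>140))
rect('roll',(180,222,235,275),.024,hsv[...,1]>50)
rect('tin',(245,122,280,165),.065,V<480)
rect('tub',(198,178,232,212),.045,V<480)
rect('tray',(75,165,170,285),.03,hsv[...,1]>60)
rect('carton',(360,170,460,290),.05,hsv[...,1]>90)
cv2.imwrite('pics/z1.png',cv2.resize(im[170:285,80:235,::-1],None,fx=5,fy=5,interpolation=2))
cv2.imwrite('pics/z2.png',cv2.resize(im[115:215,190:345,::-1],None,fx=5,fy=5,interpolation=2))
E
```

```text
(316, 149) [ 94  99 100] [ 95  15 100]
(318, 248) [110 116 114] [ 80  13 116]
(215, 147) [84 46 27] [ 10 173  84]
(60, 300) [179 185 170] [ 42  21 185]
long [ 684.7 -131.3] [ 50.2 101.4] 78.9 bb (303, 129, 26, 42)
sq [ 440.1 -126.3] [50.2 49.8] 59.6 bb (304, 235, 27, 28)
off [692.8 121.3] [58.8 99. ] 73.5 bb (198, 126, 34, 43)
jar [ 559.6 -130.8] [48.4 52.3] 88.3 bb (310, 183, 22, 23)
meas [434.8  -8.1] [62.3 35.6] 18.2 bb (257, 235, 22, 30)
roll [440.3 130. ] [91.8 91.2] 45.2 bb (188, 228, 41, 41)
tin [684.7   3.1] [61.6 81.8] 89.7 bb (249, 126, 27, 34)
tub [569.7 118.9] [38.7 37.7] 0.8 bb (205, 184, 17, 17)
tray [495.1 334.7] [150.8 220.4] 85.0 bb (83, 178, 76, 98)
carton [ 476.5 -325.1] [228.6 174.2] 0.7 bb (365, 182, 84, 100)
```

View pics/z1.png

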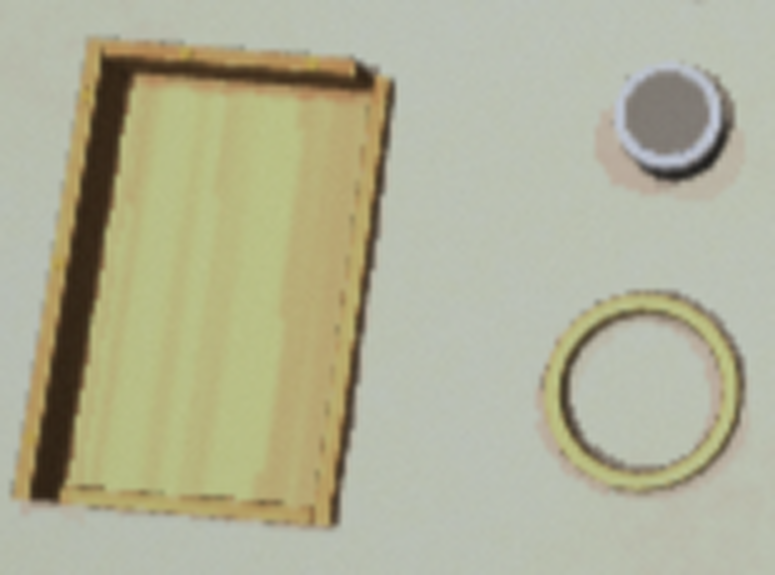

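View pics/z2.png

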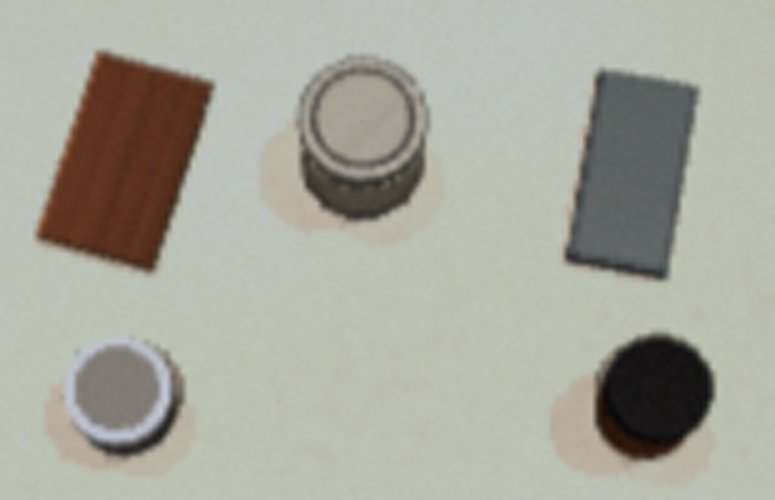

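Crops: tray outer tall corner at px (97.4,177.2), its other ends at (82.2,269.8) and (150.8,181.4); tin lid centre (262.2,138.4), tub lid centre (213.9,193.2).

```bash
cat >> h.py <<'E'
def plan(wps, start=None):
    "wps: grasp-point targets (x,y,z[mm], closing-axis heading deg). prints rows' increments for straight moves"
    s=read_state(); T=np.eye(4); T[:3,:3]=R.from_rotvec(s['orientation']).as_matrix(); T[:3,3]=s['tool_pos']
    print('now grasp',((T@[0,0,.167,1])[:3]*1000).round(1),'y-heading',round(np.degrees(np.arctan2(T[1,1],T[0,1])),1),'tilt',round(np.degrees(np.arccos(-T[2,2])),2),'F',s['force'].round(1),'op',round(s['opening']*1e3,1),'t',round(s['t'],1))
    for x,y,z,h in wps:
        cur=np.degrees(np.arctan2(T[1,1],T[0,1])); h=cur+(h-cur+90)%180-90
        a=np.radians(h); Y=np.array([np.cos(a),np.sin(a),0]); Z=np.array([0,0,-1]); G=np.eye(4)
        G[:3,:3]=np.c_[np.cross(Y,Z),Y,Z]; G[:3,3]=np.array([x,y,z+167])/1000
        D=np.linalg.inv(T)@G
        print((x,y,z,round(h,1)),(D[:3,3]/.2).round(3).tolist(),(R.from_matrix(D[:3,:3]).as_rotvec()/np.pi).round(3).tolist()); T=G
E
python3 - <<'E'
from h import *
import pickle
c=pickle.load(open('top.pkl','rb'));d=pickle.load(open('side.pkl','rb'))
g=lambda u,v,z:ray(c,u,v,z)[:2]*1000
A,B,C=g(97.4,177.2,.048),g(82.2,269.8,.048),g(150.8,181.4,.048)
print('tray',A,B,C,'len',np.linalg.norm(A-B),np.linalg.norm(A-C),'yaw',np.degrees(np.arctan2(*(A-B)[::-1])),np.degrees(np.arctan2(*(C-A)[::-1]))+90)
K=[g(*p,.05) for p in [(373.5,183),(438,182),(446,277),(382,277.5)]]
print('carton',np.mean(K,0),[np.linalg.norm(K[i]-K[i-1]).round(1) for i in range(4)],'yaw',[np.degrees(np.arctan2(*(K[0]-K[3])[::-1])),np.degrees(np.arctan2(*(K[1]-K[2])[::-1]))])
t=g(262.2,138.4,.065);print('tin',t,'tub',g(213.9,193.2,.045))
print('side check tin top',proj(d,[*t/1000,.065]),'tub',proj(d,[*g(213.9,193.2,.045)/1000,.045]),'trayA',proj(d,[*A/1000,.048]),'long',proj(d,[.6847,-.1313,.01]))
plan([(684,-131,150,-11),(684,-131,25,-11)])
E
```

```text
tray [606.26714363 392.6987003 ] [390.8933449  410.89493247] [595.366102  265.7776692] len 216.14110216656002 127.38830733531005 yaw -4.829265507909852 -4.908994373517814
carton [ 480.0430552  -334.28807041] [np.float64(217.4), np.float64(151.2), np.float64(218.4), np.float64(143.0)] yaw [np.float64(1.474688374103903), np.float64(-0.6744016475873283)]
tin [694.47965648   2.52418749] tub [566.76974364 116.73406409]
side check tin top (np.float64(317.67248481714415), np.float64(174.97098323245805)) tub (np.float64(256.0247634655944), np.float64(161.78912971788958)) trayA (np.float64(263.0371076219874), np.float64(116.41337404184507)) long (np.float64(323.9868070302519), np.float64(232.2937421819146))
now grasp [ 228.4 -554.3  236.8] y-heading -67.6 tilt 0.09 F [-0.8  0.8 -0.9] op 93.1 t 0.1
(684, -131, 150, np.float64(-11.0)) [2.912, -1.09, 0.436] [-0.0, -0.0, -0.315]
(684, -131, 25, np.float64(-11.0)) [-0.0, -0.0, 0.625] [0.0, 0.0, 0.0]
```

```bash
cat > edit.py <<'E'
s=open('h.py').read(); i=s.index('def plan'); s=s[:i]+'''def plan(wps):
    "wps: grasp-point targets (x,y,z[mm], closing-axis heading deg); prints the last row of each call of the straight moves"
    s=read_state(); M=R.from_rotvec(s['orientation']).as_matrix(); p=(s['tool_pos']+.167*M[:,2])*1000
    h0=np.degrees(np.arctan2(M[1,1],M[0,1])); cur=np.array([*p,h0])
    print('now',cur.round(1),'tilt',np.degrees(M[:2,2]).round(2),'F',s['force'].round(1),'op',round(s['opening']*1e3,1),'grip',round(s['gripper_force'],1),'t',round(s['t'],1))
    for w in wps:
        w=np.array(w,float); d=w-cur; n=int(max(1,np.ceil(np.linalg.norm(d[:3])/270),np.ceil(abs(d[:3]).max()/190),np.ceil(abs(d[3])/50)))
        for k in range(n):
            a=np.radians(cur[3]); Y=np.array([np.cos(a),np.sin(a),0]); X=np.array([-Y[1],Y[0],0])*-1
            X=np.cross(Y,[0,0,-1]); t=d[:3]/n/200
            print(w.round(1).tolist() if k==n-1 else '..',[round(float(v),3) for v in (X@t,Y@t,-t[2],0,0,-d[3]/n/180)]); cur=cur+d/n
'''
open('h.py','w').write(s)
E
python3 edit.py; python3 - <<'E'
from h import *
plan([(684.7,-131.3,150,78.9),(684.7,-131.3,22,78.9)])
E
```

```text
now [ 228.4 -554.3  236.8  -67.6] tilt [-0.03  0.09] F [-0.8  0.8 -0.9] op 93.1 grip 0.0 t 0.1
.. [0.972, -0.362, 0.145, 0.0, 0.0, -0.271]
.. [0.912, 0.493, 0.145, 0.0, 0.0, -0.271]
[684.7, -131.3, 150.0, 78.9] [0.229, 1.011, 0.145, 0.0, 0.0, -0.271]
[684.7, -131.3, 22.0, 78.9] [0.0, 0.0, 0.64, 0.0, 0.0, -0.0]
```

Request:
{"fn": "arm_command", "kwargs": {
  "increments": [
    [0.972,-0.362,0.145,0,0,-0.271],
    [0.972,-0.362,0.145,0,0,-0.271],
    [0.972,-0.362,0.145,0,0,-0.271],
    [0.972,-0.362,0.145,0,0,-0.271],
    [0.972,-0.362,0.145,0,0,-0.271]
  ]
}}

```text
t: 0.72
tool_pos: [0.3821, -0.4119, 0.3748]
orientation: [-2.546, -1.837, -0.0]
force: [-1.0, -1.7, -0.2]
opening: 0.0933
gripper_force: 0.0
```

Request:
{"fn": "arm_command", "kwargs": {
  "increments": [
    [0.912,0.493,0.145,0,0,-0.271],
    [0.912,0.493,0.145,0,0,-0.271],
    [0.912,0.493,0.145,0,0,-0.271],
    [0.912,0.493,0.145,0,0,-0.271],
    [0.912,0.493,0.145,0,0,-0.271]
  ]
}}

```text
t: 1.35
tool_pos: [0.534, -0.2709, 0.3455]
orientation: [-1.56, -2.724, -0.001]
force: [0.6, -0.5, 0.0]
opening: 0.0933
gripper_force: 0.0
```

Request:
{"fn": "arm_command", "kwargs": {
  "increments": [
    [0.229,1,0.145,0,0,-0.271],
    [0.229,1,0.145,0,0,-0.271],
    [0.229,1,0.145,0,0,-0.271],
    [0.229,1,0.145,0,0,-0.271],
    [0.229,1,0.145,0,0,-0.271]
  ]
}}

```text
t: 1.98
tool_pos: [0.6841, -0.1313, 0.316]
orientation: [-0.297, -3.125, -0.001]
force: [-0.0, -0.4, -0.1]
opening: 0.0927
gripper_force: 0.0
```

```bash
python3 - <<'E'
from h import *
plan([(684.7,-131.3,60,78.9),(684.7,-131.3,21,78.9)])
E
```

```text
now [ 683.8 -131.1  149.    79.2] tilt [-0.12  0.05] F [-0.  -0.4 -0.1] op 92.7 grip 0.0 t 2.0
[684.7, -131.3, 60.0, 78.9] [-0.005, -0.0, 0.445, 0.0, 0.0, 0.001]
[684.7, -131.3, 21.0, 78.9] [0.0, 0.0, 0.195, 0.0, 0.0, -0.0]
```

Request:
{"fn": "arm_command", "kwargs": {
  "increments": [
    [0,0,0.25,0,0,0],
    [0,0,0.45,0,0,0],
    [0,0,0.57,0,0,0],
    [0,0,0.62,0,0,0],
    [-0.004,0,0.64,0,0,0]
  ]
}}

```text
t: 2.6
tool_pos: [0.6845, -0.1337, 0.1903]
orientation: [0.308, 3.126, -0.0]
force: [0.6, -0.5, 0.8]
opening: 0.0927
gripper_force: 0.0
```

Request:
{"fn": "arm_command", "kwargs": {
  "increments": [
    [0,0,0,0,0,0],
    [0,0,0,0,0,0],
    [0,0,0,0,0,0],
    [0,0,0,0,0,0],
    [0,0,0,0,0,0]
  ],
  "fingers": 1,
  "force": 20
}}

```text
t: 3.22
tool_pos: [0.6842, -0.1335, 0.19]
orientation: [0.308, 3.126, 0.0]
force: [0.2, 0.8, 1.6]
opening: 0.0496
gripper_force: 20.0
```

Request:
{"fn": "arm_command", "kwargs": {
  "increments": [
    [0,0,0,0,0,0],
    [0,0,0,0,0,0],
    [0,0,-0.05,0,0,0],
    [0,0,-0.2,0,0,0],
    [0,0,-0.4,0,0,0]
  ]
}}

```text
t: 3.85
tool_pos: [0.6834, -0.1336, 0.2692]
orientation: [-0.308, -3.123, -0.001]
force: [1.2, 0.4, -0.2]
opening: 0.0498
gripper_force: 20.0
```

```bash
python3 - <<'E'
from h import *
ex=np.array([.9964,-.0849]);ey=np.array([.0849,.9964]);O=np.array([492.9,334.1])
t=lambda x,y:O+x*ex+y*ey
print(t(40,3),t(46,3))
plan([(*t(35,3),130,85.1),(*t(35,3),60,85.1),(*t(35,3),31,85.1)])
E
```

```text
[533.0107 333.6932] [538.9891 333.1838]
now [ 682.9 -133.4  102.2   78.7] tilt [-0.18  0.04] F [ 1.2  0.4 -0.2] op 49.8 grip 20.0 t 3.9
.. [0.405, 0.714, -0.046, 0.0, 0.0, -0.012]
.. [0.379, 0.728, -0.046, 0.0, 0.0, -0.012]
[528.0, 334.1, 130.0, 85.1] [0.351, 0.742, -0.046, 0.0, 0.0, -0.012]
[528.0, 334.1, 60.0, 85.1] [-0.0, 0.0, 0.35, 0.0, 0.0, -0.0]
[528.0, 334.1, 31.0, 85.1] [0.0, 0.0, 0.145, 0.0, 0.0, -0.0]
```

Request:
{"fn": "arm_command", "kwargs": {
  "increments": [
    [0.08,0.14,-0.046,0,0,0],
    [0.2,0.35,-0.046,0,0,0],
    [0.3,0.52,-0.046,0,0,-0.012],
    [0.405,0.714,-0.046,0,0,-0.012],
    [0.405,0.714,-0.046,0,0,-0.012]
  ]
}}

```text
t: 4.47
tool_pos: [0.6317, 0.0251, 0.2792]
orientation: [-0.244, -3.132, -0.001]
force: [1.1, -0.7, -1.6]
opening: 0.0498
gripper_force: 20.0
```

Request:
{"fn": "arm_command", "kwargs": {
  "increments": [
    [0.08,0.15,-0.046,0,0,0],
    [0.2,0.37,-0.046,0,0,0],
    [0.3,0.57,-0.046,0,0,-0.012],
    [0.379,0.728,-0.046,0,0,-0.012],
    [0.379,0.728,-0.046,0,0,-0.012]
  ]
}}

```text
t: 5.1
tool_pos: [0.5804, 0.1796, 0.2885]
orientation: [0.186, 3.136, 0.0]
force: [0.4, -0.4, -1.0]
opening: 0.0496
gripper_force: 20.0
```

Request:
{"fn": "arm_command", "kwargs": {
  "increments": [
    [0.08,0.15,-0.046,0,0,0],
    [0.2,0.4,-0.046,0,0,0],
    [0.3,0.6,-0.046,0,0,-0.012],
    [0.351,0.742,-0.046,0,0,-0.012],
    [0.351,0.742,-0.046,0,0,-0.012]
  ]
}}

```text
t: 5.72
tool_pos: [0.5293, 0.3345, 0.2975]
orientation: [0.129, 3.138, -0.0]
force: [0.8, -0.1, -1.2]
opening: 0.0498
gripper_force: 20.0
```

```bash
python3 - <<'E'
from h import *
c=snap('top','t1.png')
cv2.imwrite('pics/t1z.png',cv2.resize(c['image'][150:290,70:240,::-1],None,fx=4,fy=4,interpolation=2))
plan([(528,334.1,60,85.1),(528,334.1,33,85.1),(528,334.1,31,85.1)])
E
```

```text
now [529.7 333.3 130.4  85.2] tilt [ 0.02 -0.04] F [-0.  -0.6 -1.3] op 49.3 grip 20.0 t 5.8
[528.0, 334.1, 60.0, 85.1] [0.009, 0.003, 0.352, 0.0, 0.0, 0.001]
[528.0, 334.1, 33.0, 85.1] [0.0, 0.0, 0.135, 0.0, 0.0, -0.0]
[528.0, 334.1, 31.0, 85.1] [0.0, 0.0, 0.01, 0.0, 0.0, -0.0]
```

View pics/t1z.png

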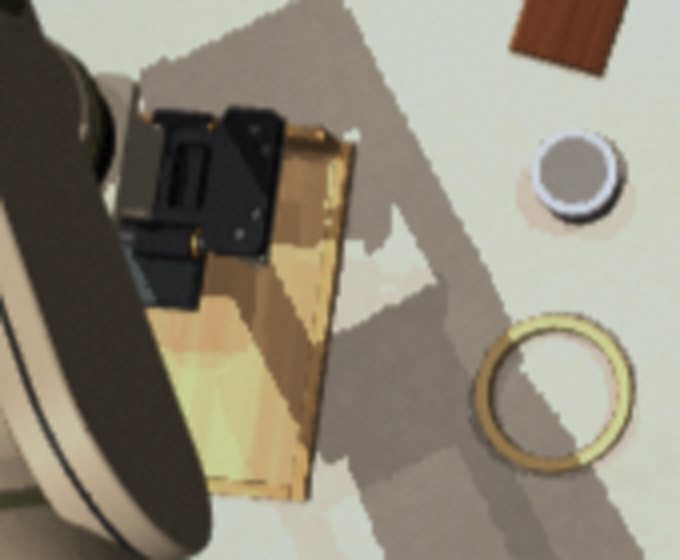

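The picture shows the tile, held, above the tray's +x half, away from the walls.

Request:
{"fn": "arm_command", "kwargs": {
  "increments": [
    [0.009,0,0.15,0,0,0],
    [0.009,0,0.3,0,0,0],
    [0.009,0,0.42,0,0,0],
    [0.009,0.003,0.47,0,0,0],
    [0.009,0.003,0.49,0,0,0]
  ]
}}

```text
t: 6.4
tool_pos: [0.528, 0.3336, 0.1992]
orientation: [-0.133, -3.139, 0.001]
force: [-0.3, -0.2, -1.0]
opening: 0.0498
gripper_force: 20.0
```

Request:
{"fn": "arm_command", "kwargs": {
  "increments": [
    [-0.015,0,0,0,0,0],
    [-0.03,0,0,0,0,0],
    [-0.045,0,0,0,0,0],
    [-0.055,0,0,0,0,0],
    [-0.06,0,0,0,0,0]
  ]
}}

```text
t: 7.02
tool_pos: [0.5394, 0.3337, 0.1995]
orientation: [0.131, 3.139, 0.0]
force: [0.6, -0.5, -1.6]
opening: 0.0497
gripper_force: 20.0
```

Request:
{"fn": "arm_command", "kwargs": {
  "increments": [
    [-0.005,0,0,0,0,0],
    [-0.01,0,0,0,0,0],
    [-0.015,0,0,0,0,0],
    [-0.02,0,0,0,0,0],
    [-0.02,0,0,0,0,0]
  ]
}}

```text
t: 7.65
tool_pos: [0.5426, 0.3334, 0.1989]
orientation: [-0.131, -3.137, 0.0]
force: [-5.5, 1.7, -0.6]
opening: 0.0494
gripper_force: 20.0
```

Request:
{"fn": "arm_command", "kwargs": {
  "increments": [
    [-0.003,0,0,0,0,0],
    [-0.005,0,0,0,0,0],
    [-0.008,0,0,0,0,0],
    [-0.01,0,0,0,0,0],
    [-0.01,0,0,0,0,0]
  ]
}}

```text
t: 8.28
tool_pos: [0.5433, 0.3335, 0.1986]
orientation: [-0.13, -3.133, 0.001]
force: [-12.5, 0.6, 5.1]
opening: 0.0497
gripper_force: 20.0
```

Request:
{"fn": "arm_command", "kwargs": {
  "increments": [
    [0,0,0.003,0,0,0],
    [0,0,0.003,0,0,0],
    [0,0,0.003,0,0,0],
    [0,0,0.003,0,0,0],
    [0,0,0.003,0,0,0]
  ],
  "fingers": -0.35
}}

```text
t: 8.9
tool_pos: [0.5454, 0.3331, 0.1988]
orientation: [0.131, 3.139, 0.0]
force: [-0.4, -0.7, 0.0]
opening: 0.0627
gripper_force: 0.0
```

Request:
{"fn": "arm_command", "kwargs": {
  "increments": [
    [0,0,-0.1,0,0,0],
    [0,0,-0.25,0,0,0],
    [0,0,-0.35,0,0,0],
    [0,0,-0.4,0,0,0],
    [0,0,-0.4,0,0,0]
  ]
}}

```text
t: 9.52
tool_pos: [0.5455, 0.3332, 0.2797]
orientation: [0.131, 3.137, 0.001]
force: [-0.1, 0.7, -0.8]
opening: 0.063
gripper_force: 0.0
```

```bash
cat >> h.py <<'E'
ex=np.array([.9964,-.0849]);ey=np.array([.0849,.9964]);O=np.array([492.9,334.1])
t=lambda x,y:O+x*ex+y*ey
E
python3 - <<'E'
from h import *
plan([(*t(50,-42),90,-4.9),(*t(50,-42),30,-4.9),(*t(50,-2),30,-4.9)])
E
```

```text
now [545.8 333.4 112.7  85.2] tilt [0.08 0.04] F [-0.1  0.7 -0.8] op 63.0 grip 0.0 t 9.5
.. [0.007, -0.114, 0.057, 0.0, 0.0, 0.25]
[539.2, 288.0, 90.0, -4.9] [-0.076, -0.086, 0.057, 0.0, 0.0, 0.25]
[539.2, 288.0, 30.0, -4.9] [0.0, 0.0, 0.3, 0.0, 0.0, -0.0]
[542.6, 327.9, 30.0, -4.9] [0.2, -0.0, -0.0, 0.0, 0.0, -0.0]
```

Request:
{"fn": "arm_command", "kwargs": {
  "increments": [
    [0.007,-0.114,0.057,0,0,0.25],
    [0.007,-0.114,0.057,0,0,0.25],
    [0.007,-0.114,0.057,0,0,0.25],
    [0.007,-0.114,0.057,0,0,0.25],
    [0.007,-0.114,0.057,0,0,0.25]
  ],
  "fingers": 0.14
}}

```text
t: 10.15
tool_pos: [0.5415, 0.3103, 0.2659]
orientation: [-1.323, -2.848, 0.003]
force: [-0.1, 0.0, 0.6]
opening: 0.0402
gripper_force: 0.0
```

Request:
{"fn": "arm_command", "kwargs": {
  "increments": [
    [-0.076,-0.086,0.057,0,0,0.25],
    [-0.076,-0.086,0.057,0,0,0.25],
    [-0.076,-0.086,0.057,0,0,0.25],
    [-0.076,-0.086,0.057,0,0,0.25],
    [-0.076,-0.086,0.057,0,0,0.25]
  ]
}}

```text
t: 10.78
tool_pos: [0.5384, 0.2877, 0.2552]
orientation: [-2.31, -2.129, 0.002]
force: [0.8, -0.2, 0.1]
opening: 0.0399
gripper_force: 0.0
```

Request:
{"fn": "arm_command", "kwargs": {
  "increments": [
    [0,0,0.08,0,0,0],
    [0,0,0.17,0,0,0],
    [0,0,0.25,0,0,0],
    [0,0,0.29,0,0,0],
    [0,0,0.3,0,0,0]
  ]
}}

```text
t: 11.4
tool_pos: [0.5384, 0.2877, 0.1949]
orientation: [-2.312, -2.127, 0.002]
force: [0.5, -1.1, -0.1]
opening: 0.0403
gripper_force: 0.0
```

```bash
python3 - <<'E'
from h import *
plan([(*t(50,-2),30,-4.9)])
E
```

```text
now [538.2 287.6  27.9  -4.8] tilt [-0.08 -0.03] F [ 0.5 -1.1 -0.1] op 40.3 grip 0.0 t 11.4
[542.6, 327.9, 30.0, -4.9] [0.203, 0.005, -0.011, 0.0, 0.0, 0.001]
```

Request:
{"fn": "arm_command", "kwargs": {
  "increments": [
    [0.02,0,-0.01,0,0,0],
    [0.06,0,-0.01,0,0,0],
    [0.1,0,-0.01,0,0,0],
    [0.14,0,-0.01,0,0,0],
    [0.18,0,-0.01,0,0,0]
  ]
}}

```text
t: 12.02
tool_pos: [0.5417, 0.3243, 0.198]
orientation: [2.312, 2.127, 0.0]
force: [-0.8, -1.1, 2.1]
opening: 0.0399
gripper_force: 0.7
```

Request:
{"fn": "arm_command", "kwargs": {
  "increments": [
    [0.008,0,0,0,0,0],
    [0.016,0,0,0,0,0],
    [0.024,0,0,0,0,0],
    [0.03,0,0,0,0,0],
    [0.03,0,0,0,0,0]
  ]
}}

```text
t: 12.65
tool_pos: [0.5421, 0.3297, 0.1978]
orientation: [-2.312, -2.126, -0.0]
force: [-0.4, 0.1, -0.6]
opening: 0.04
gripper_force: 0.0
```

Request:
{"fn": "arm_command", "kwargs": {
  "increments": [
    [0.004,0,0,0,0,0],
    [0.008,0,0,0,0,0],
    [0.012,0,0,0,0,0],
    [0.016,0,0,0,0,0],
    [0.016,0,0,0,0,0]
  ]
}}

```text
t: 13.28
tool_pos: [0.5424, 0.3323, 0.1978]
orientation: [2.312, 2.126, -0.002]
force: [-1.7, -4.7, 2.9]
opening: 0.0397
gripper_force: 2.6
```

Request:
{"fn": "arm_command", "kwargs": {
  "increments": [
    [0.003,0,0,0,0,0],
    [0.006,0,0,0,0,0],
    [0.009,0,0,0,0,0],
    [0.012,0,0,0,0,0],
    [0.012,0,0,0,0,0]
  ]
}}

```text
t: 13.9
tool_pos: [0.5426, 0.3331, 0.1978]
orientation: [2.311, 2.124, -0.008]
force: [-3.4, -14.4, 8.1]
opening: 0.0399
gripper_force: 7.6
```

Request:
{"fn": "arm_command", "kwargs": {
  "increments": [
    [-0.05,0,0,0,0,0],
    [-0.08,0,-0.2,0,0,0],
    [-0.08,0,-0.5,0,0,0],
    [-0.08,0,-0.6,0,0,0],
    [-0.08,0,-0.6,0,0,0]
  ],
  "fingers": -1
}}

```text
t: 14.52
tool_pos: [0.5419, 0.3197, 0.3201]
orientation: [2.311, 2.126, 0.007]
force: [-0.0, 0.0, 0.1]
opening: 0.085
gripper_force: 0.0
```

```bash
python3 - <<'E'
from h import *
plan([(440.1,-126.3,120,-30.4),(440.1,-126.3,22,-30.4)])
E
```

```text
now [542.5 320.1 153.1  -4.8] tilt [0.22 0.13] F [-0.   0.   0.1] op 85.0 grip 0.0 t 14.5
.. [-0.756, -0.108, 0.055, 0.0, 0.0, 0.047]
.. [-0.763, 0.005, 0.055, 0.0, 0.0, 0.047]
[440.1, -126.3, 120.0, -30.4] [-0.754, 0.119, 0.055, 0.0, 0.0, 0.047]
[440.1, -126.3, 22.0, -30.4] [0.0, -0.0, 0.49, 0.0, 0.0, -0.0]
```

Request:
{"fn": "arm_command", "kwargs": {
  "increments": [
    [-0.756,-0.108,0.055,0,0,0.047],
    [-0.756,-0.108,0.055,0,0,0.047],
    [-0.756,-0.108,0.055,0,0,0.047],
    [-0.756,-0.108,0.055,0,0,0.047],
    [-0.756,-0.108,0.055,0,0,0.047]
  ]
}}

```text
t: 15.15
tool_pos: [0.5069, 0.1708, 0.3056]
orientation: [-2.462, -1.949, 0.002]
force: [0.6, -0.0, 0.5]
opening: 0.0931
gripper_force: 0.0
```

Request:
{"fn": "arm_command", "kwargs": {
  "increments": [
    [-0.763,0.005,0.055,0,0,0.047],
    [-0.763,0.005,0.055,0,0,0.047],
    [-0.763,0.005,0.055,0,0,0.047],
    [-0.763,0.005,0.055,0,0,0.047],
    [-0.763,0.005,0.055,0,0,0.047]
  ]
}}

```text
t: 15.78
tool_pos: [0.4736, 0.0228, 0.2959]
orientation: [-2.599, -1.764, -0.001]
force: [0.0, -0.3, 0.1]
opening: 0.0929
gripper_force: 0.0
```

Request:
{"fn": "arm_command", "kwargs": {
  "increments": [
    [-0.754,0.119,0.055,0,0,0.047],
    [-0.754,0.119,0.055,0,0,0.047],
    [-0.754,0.119,0.055,0,0,0.047],
    [-0.754,0.119,0.055,0,0,0.047],
    [-0.754,0.119,0.055,0,0,0.047]
  ]
}}

```text
t: 16.4
tool_pos: [0.4401, -0.126, 0.285]
orientation: [-2.722, -1.568, -0.001]
force: [-0.1, 0.9, -0.2]
opening: 0.093
gripper_force: 0.0
```

```bash
python3 - <<'E'
from h import *
c=snap('top','t2.png')
cv2.imwrite('pics/t2z.png',cv2.resize(c['image'][165:285,75:175,::-1],None,fx=5,fy=5,interpolation=2))
plan([(440.1,-126.3,22,-30.4)])
b=c['image'].astype(int); V=(b.sum(2)<330)&(abs(b[...,0]-b[...,2])<20); m=np.zeros(V.shape,np.uint8); m[175:270,85:155]=V[175:270,85:155]*255
cs,_=cv2.findContours(m,0,2); k=max(cs,key=cv2.contourArea)
P=np.array([ray(c,u,v,.018)[:2]*1000 for u,v in k[:,0]])-O
P=np.c_[P@ex,P@ey].astype(np.float32); print(cv2.minAreaRect(P),P.min(0),P.max(0))
E
```

```text
now [ 440.1 -125.8  118.   -30.1] tilt [0.01 0.03] F [ 0.1 -0.  -0.5] op 92.9 grip 0.0 t 16.4
[440.1, -126.3, 22.0, -30.4] [-0.002, 0.001, 0.48, 0.0, 0.0, 0.002]
((49.42936325073242, 35.056602478027344), (52.243370056152344, 100.62688446044922), 89.97748565673828) [-0.8883654  8.950437 ] [99.74941  61.189762]
```

View pics/t2z.png

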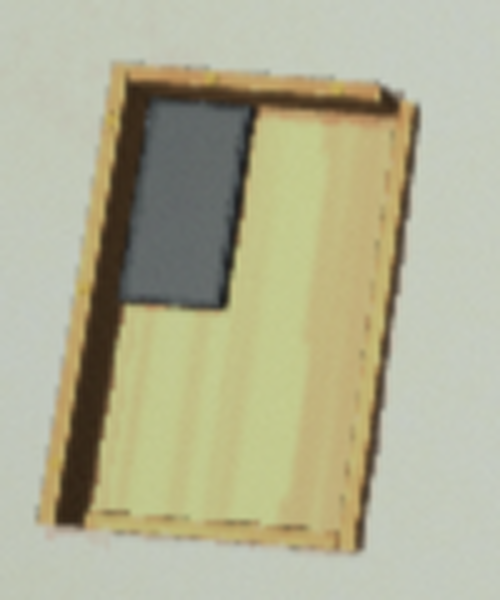

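Picture: the long tile sits flush in the tall corner, measured at tray x −1..100, y 9..61, yaw 0. Now the square tile.

Request:
{"fn": "arm_command", "kwargs": {
  "increments": [
    [0,0,0.2,0,0,0],
    [0,0,0.35,0,0,0],
    [0,0,0.44,0,0,0],
    [0,0,0.47,0,0,0.002],
    [0,0,0.475,0,0,0.002]
  ]
}}

```text
t: 17.08
tool_pos: [0.4398, -0.1265, 0.1901]
orientation: [-2.727, -1.56, -0.0]
force: [-0.0, -0.6, 0.2]
opening: 0.0931
gripper_force: 0.0
```

Request:
{"fn": "arm_command", "kwargs": {
  "increments": [
    [0,0,0,0,0,0],
    [0,0,0,0,0,0],
    [0,0,0,0,0,0],
    [0,0,0,0,0,0],
    [0,0,0,0,0,0]
  ],
  "fingers": 1
}}

```text
t: 17.7
tool_pos: [0.4395, -0.1273, 0.1901]
orientation: [2.728, 1.558, 0.0]
force: [-1.2, 0.4, 1.5]
opening: 0.0496
gripper_force: 20.0
```

Request:
{"fn": "arm_command", "kwargs": {
  "increments": [
    [0,0,0,0,0,0],
    [0,0,0,0,0,0],
    [0,0,-0.05,0,0,0],
    [0,0,-0.3,0,0,0],
    [0,0,-0.6,0,0,0]
  ]
}}

```text
t: 18.32
tool_pos: [0.4387, -0.1269, 0.3106]
orientation: [-2.726, -1.557, 0.003]
force: [0.5, -0.4, 1.3]
opening: 0.0495
gripper_force: 20.0
```

```bash
python3 - <<'E'
from h import *
plan([(*t(52,26),145,-4.9),(*t(52,26),43,-4.9)])
E
```

```text
now [ 438.2 -126.7  143.6  -30.5] tilt [-0.15  0.07] F [ 0.5 -0.4  1.3] op 49.5 grip 20.0 t 18.3
.. [0.784, -0.252, -0.002, 0.0, 0.0, -0.047]
.. [0.813, -0.133, -0.002, 0.0, 0.0, -0.047]
[546.9, 355.6, 145.0, -4.9] [0.824, -0.011, -0.002, 0.0, 0.0, -0.047]
[546.9, 355.6, 43.0, -4.9] [-0.0, 0.0, 0.51, 0.0, 0.0, 0.0]
```

Request:
{"fn": "arm_command", "kwargs": {
  "increments": [
    [0.2,-0.06,0,0,0,-0.01],
    [0.4,-0.12,0,0,0,-0.02],
    [0.6,-0.19,0,0,0,-0.03],
    [0.784,-0.252,0,0,0,-0.047],
    [0.784,-0.252,0,0,0,-0.047]
  ]
}}

```text
t: 18.95
tool_pos: [0.4758, 0.0355, 0.3105]
orientation: [-2.602, -1.76, -0.001]
force: [0.0, -0.5, -0.4]
opening: 0.0495
gripper_force: 20.0
```

Request:
{"fn": "arm_command", "kwargs": {
  "increments": [
    [0.2,-0.03,0,0,0,-0.01],
    [0.4,-0.06,0,0,0,-0.02],
    [0.6,-0.1,0,0,0,-0.03],
    [0.813,-0.133,0,0,0,-0.047],
    [0.813,-0.133,0,0,0,-0.047]
  ]
}}

```text
t: 19.58
tool_pos: [0.5125, 0.1954, 0.3103]
orientation: [-2.467, -1.945, -0.001]
force: [-0.2, 0.4, -1.7]
opening: 0.0496
gripper_force: 20.0
```

Request:
{"fn": "arm_command", "kwargs": {
  "increments": [
    [0.2,0,0,0,0,-0.01],
    [0.4,0,0,0,0,-0.02],
    [0.6,-0.01,0,0,0,-0.03],
    [0.824,-0.011,0,0,0,-0.047],
    [0.824,-0.011,0,0,0,-0.047]
  ]
}}

```text
t: 20.2
tool_pos: [0.5492, 0.3556, 0.3097]
orientation: [-2.318, -2.121, 0.001]
force: [0.2, -0.6, -1.1]
opening: 0.0496
gripper_force: 20.0
```

```bash
python3 - <<'E'
from h import *
plan([(*t(52,26),43,-4.9)])
E
```

```text
now [549.1 355.6 142.7  -5.1] tilt [-0.02 -0.01] F [ 0.2 -0.6 -1.1] op 49.6 grip 20.0 t 20.2
[546.9, 355.6, 43.0, -4.9] [-0.001, -0.011, 0.498, 0.0, 0.0, -0.001]
```

Descend, then move the held tile in +y (tool +x) to the wall.

Request:
{"fn": "arm_command", "kwargs": {
  "increments": [
    [0,-0.011,0.2,0,0,0],
    [0,-0.011,0.35,0,0,0],
    [0,-0.011,0.44,0,0,0],
    [0,-0.011,0.48,0,0,0],
    [0,-0.011,0.496,0,0,0]
  ]
}}

```text
t: 20.82
tool_pos: [0.5471, 0.3546, 0.2113]
orientation: [2.319, 2.118, 0.001]
force: [-0.4, -0.2, -0.3]
opening: 0.0495
gripper_force: 20.0
```

Request:
{"fn": "arm_command", "kwargs": {
  "increments": [
    [0.008,0,0,0,0,0],
    [0.016,0,0,0,0,0],
    [0.024,0,0,0,0,0],
    [0.032,0,0,0,0,0],
    [0.036,0,0,0,0,0]
  ]
}}

```text
t: 21.45
tool_pos: [0.5472, 0.3623, 0.2108]
orientation: [2.319, 2.12, 0.0]
force: [0.5, -0.4, -0.2]
opening: 0.0495
gripper_force: 20.0
```

Request:
{"fn": "arm_command", "kwargs": {
  "increments": [
    [0.003,0,0,0,0,0],
    [0.006,0,0,0,0,0],
    [0.009,0,0,0,0,0],
    [0.012,0,0,0,0,0],
    [0.012,0,0,0,0,0]
  ]
}}

```text
t: 22.08
tool_pos: [0.5475, 0.3646, 0.2107]
orientation: [-2.319, -2.119, -0.0]
force: [0.5, 0.4, -1.3]
opening: 0.0497
gripper_force: 20.0
```

Request:
{"fn": "arm_command", "kwargs": {
  "increments": [
    [0.003,0,0,0,0,0],
    [0.006,0,0,0,0,0],
    [0.009,0,0,0,0,0],
    [0.012,0,0,0,0,0],
    [0.012,0,0,0,0,0]
  ]
}}

```text
t: 22.7
tool_pos: [0.5477, 0.366, 0.2105]
orientation: [2.319, 2.118, -0.004]
force: [-2.2, -6.6, 1.5]
opening: 0.0494
gripper_force: 20.0
```

Request:
{"fn": "arm_command", "kwargs": {
  "increments": [
    [0.002,0,0,0,0,0],
    [0.004,0,0,0,0,0],
    [0.006,0,0,0,0,0],
    [0.006,0,0,0,0,0],
    [0.006,0,0,0,0,0]
  ]
}}

```text
t: 23.32
tool_pos: [0.5478, 0.3664, 0.2104]
orientation: [2.318, 2.117, -0.006]
force: [-1.7, -11.9, 4.2]
opening: 0.0495
gripper_force: 20.0
```

Request:
{"fn": "arm_command", "kwargs": {
  "increments": [
    [-0.004,0,0.006,0,0,0],
    [-0.004,0,0.009,0,0,0],
    [-0.004,0,0.012,0,0,0],
    [-0.004,0,0.013,0,0,0],
    [-0.004,0,0.013,0,0,0]
  ]
}}

```text
t: 23.95
tool_pos: [0.5479, 0.3661, 0.2082]
orientation: [2.319, 2.118, -0.004]
force: [-2.1, -8.1, 3.8]
opening: 0.0498
gripper_force: 20.0
```

Request:
{"fn": "arm_command", "kwargs": {
  "increments": [
    [0,0,0,0,0,0],
    [0,0,0,0,0,0],
    [0,0,0,0,0,0],
    [0,0,0,0,0,0],
    [0,0,0,0,0,0]
  ],
  "fingers": -0.18
}}

```text
t: 24.58
tool_pos: [0.5477, 0.3674, 0.2082]
orientation: [-2.319, -2.12, -0.0]
force: [-0.9, -0.1, 0.6]
opening: 0.0548
gripper_force: 0.0
```

Request:
{"fn": "arm_command", "kwargs": {
  "increments": [
    [0,0,-0.03,0,0,0],
    [0,0,-0.1,0,0,0],
    [0,0,-0.22,0,0,0],
    [0,0,-0.3,0,0,0],
    [0,0,-0.3,0,0,0]
  ]
}}

```text
t: 25.2
tool_pos: [0.5485, 0.3678, 0.2708]
orientation: [2.318, 2.119, 0.007]
force: [0.8, 0.3, -0.1]
opening: 0.0549
gripper_force: 0.0
```

```bash
python3 - <<'E'
from h import *
plan([(*t(6,35),90,85.1),(*t(6,35),41,85.1),(*t(36,35),41,85.1)])
E
```

```text
now [549.1 368.1 103.8  -5.2] tilt [0.22 0.12] F [ 0.8  0.3 -0.1] op 54.9 grip 0.0 t 25.2
.. [-0.01, -0.118, 0.035, 0.0, 0.0, -0.251]
[501.8, 368.5, 90.0, 85.1] [0.077, -0.09, 0.035, 0.0, 0.0, -0.251]
[501.8, 368.5, 41.0, 85.1] [-0.0, 0.0, 0.245, 0.0, 0.0, -0.0]
[531.7, 365.9, 41.0, 85.1] [-0.15, 0.0, -0.0, 0.0, 0.0, -0.0]
```

Request:
{"fn": "arm_command", "kwargs": {
  "increments": [
    [-0.01,-0.118,0.035,0,0,-0.251],
    [-0.01,-0.118,0.035,0,0,-0.251],
    [-0.01,-0.118,0.035,0,0,-0.251],
    [-0.01,-0.118,0.035,0,0,-0.251],
    [-0.01,-0.118,0.035,0,0,-0.251]
  ],
  "fingers": 0.95
}}

```text
t: 25.82
tool_pos: [0.5237, 0.3672, 0.26]
orientation: [-1.322, -2.849, 0.002]
force: [-0.6, -0.6, 0.3]
opening: 0.0093
gripper_force: 0.0
```

Request:
{"fn": "arm_command", "kwargs": {
  "increments": [
    [0.077,-0.09,0.035,0,0,-0.251],
    [0.077,-0.09,0.035,0,0,-0.251],
    [0.077,-0.09,0.035,0,0,-0.251],
    [0.077,-0.09,0.035,0,0,-0.251],
    [0.077,-0.09,0.035,0,0,-0.251]
  ]
}}

```text
t: 26.45
tool_pos: [0.5, 0.3674, 0.2531]
orientation: [-0.126, -3.138, 0.001]
force: [-0.5, -0.8, -0.3]
opening: 0.0024
gripper_force: 0.0
```

Request:
{"fn": "arm_command", "kwargs": {
  "increments": [
    [0,0,0.07,0,0,0],
    [0,0,0.14,0,0,0],
    [0,0,0.2,0,0,0],
    [0,0,0.22,0,0,0],
    [0,0,0.23,0,0,0]
  ]
}}

```text
t: 27.08
tool_pos: [0.5003, 0.3677, 0.2077]
orientation: [-0.132, -3.138, 0.0]
force: [-0.8, 0.0, 0.2]
opening: 0.0017
gripper_force: 0.0
```

```bash
python3 - <<'E'
from h import *
plan([(*t(38,35),40.5,85.1)])
E
```

```text
now [500.3 367.6  40.7  85.2] tilt [-0.02 -0.01] F [-0.8  0.   0.2] op 1.7 grip 0.0 t 27.1
[533.7, 365.7, 40.5, 85.1] [-0.168, 0.005, 0.001, 0.0, 0.0, 0.001]
```

Request:
{"fn": "arm_command", "kwargs": {
  "increments": [
    [-0.03,0,0,0,0,0],
    [-0.065,0.002,0,0,0,0],
    [-0.1,0.003,0,0,0,0],
    [-0.135,0.004,0,0,0,0],
    [-0.165,0.005,0,0,0,0]
  ]
}}

```text
t: 27.7
tool_pos: [0.5339, 0.3658, 0.2082]
orientation: [0.132, 3.139, 0.0]
force: [-1.1, 0.4, 0.7]
opening: 0.0026
gripper_force: 0.4
```

Request:
{"fn": "arm_command", "kwargs": {
  "increments": [
    [-0.005,0,0,0,0,0],
    [-0.01,0,0,0,0,0],
    [-0.015,0,0,0,0,0],
    [-0.02,0,0,0,0,0],
    [-0.02,0,0,0,0,0]
  ]
}}

```text
t: 28.32
tool_pos: [0.5362, 0.3658, 0.208]
orientation: [-0.13, -3.136, 0.001]
force: [-8.1, -0.1, 4.7]
opening: 0.0025
gripper_force: 3.9
```

Request:
{"fn": "arm_command", "kwargs": {
  "increments": [
    [-0.004,0,0,0,0,0],
    [-0.008,0,0,0,0,0],
    [-0.012,0,0,0,0,0],
    [-0.012,0,0,0,0,0],
    [-0.012,0,0,0,0,0]
  ]
}}

```text
t: 28.95
tool_pos: [0.5371, 0.3659, 0.2079]
orientation: [-0.129, -3.132, 0.002]
force: [-18.2, -2.0, 12.9]
opening: 0.0025
gripper_force: 9.0
```

Request:
{"fn": "arm_command", "kwargs": {
  "increments": [
    [0.05,0,0,0,0,0],
    [0.08,0,-0.1,0,0,0],
    [0.08,0,-0.3,0,0,0],
    [0.08,0,-0.5,0,0,0],
    [0.08,0,-0.5,0,0,0]
  ],
  "fingers": -1
}}

```text
t: 29.58
tool_pos: [0.5253, 0.3676, 0.315]
orientation: [0.131, 3.13, 0.009]
force: [0.9, -0.5, -0.2]
opening: 0.0478
gripper_force: 0.0
```

```bash
python3 - <<'E'
from h import *
plan([(566.8,116.7,130,85.1),(566.8,116.7,25,85.1)])
E
```

```text
now [526.8 368.4 148.   85.2] tilt [0.52 0.29] F [ 0.9 -0.5 -0.2] op 47.8 grip 0.0 t 29.6
.. [-0.152, -0.619, 0.045, 0.0, 0.0, 0.0]
[566.8, 116.7, 130.0, 85.1] [-0.153, -0.619, 0.045, 0.0, 0.0, 0.0]
[566.8, 116.7, 25.0, 85.1] [0.0, 0.0, 0.525, 0.0, 0.0, -0.0]
```

Request:
{"fn": "arm_command", "kwargs": {
  "increments": [
    [-0.152,-0.619,0.045,0,0,0],
    [-0.152,-0.619,0.045,0,0,0],
    [-0.152,-0.619,0.045,0,0,0],
    [-0.152,-0.619,0.045,0,0,0],
    [-0.152,-0.619,0.045,0,0,0]
  ]
}}

```text
t: 30.2
tool_pos: [0.5435, 0.242, 0.2994]
orientation: [0.129, 3.139, 0.001]
force: [0.2, 0.4, -0.6]
opening: 0.0924
gripper_force: 0.0
```

Request:
{"fn": "arm_command", "kwargs": {
  "increments": [
    [-0.153,-0.619,0.045,0,0,0],
    [-0.153,-0.619,0.045,0,0,0],
    [-0.153,-0.619,0.045,0,0,0],
    [-0.153,-0.619,0.045,0,0,0],
    [-0.153,-0.619,0.045,0,0,0]
  ]
}}

```text
t: 30.82
tool_pos: [0.5638, 0.1166, 0.2903]
orientation: [0.128, 3.139, 0.001]
force: [0.4, 0.5, -0.2]
opening: 0.0931
gripper_force: 0.0
```

```bash
python3 - <<'E'
from h import *
c=snap('top','t3.png')
cv2.imwrite('pics/t3z.png',np.hstack([cv2.resize(c['image'][165:285,75:175,::-1],None,fx=4,fy=4,interpolation=2),cv2.resize(c['image'][165:285,355:455,::-1],None,fx=4,fy=4,interpolation=2)]))
plan([(566.8,116.7,24,85.1)])
E
```

```text
now [563.8 116.7 123.3  85.3] tilt [0.01 0.02] F [ 0.3 -0.2 -0.7] op 92.8 grip 0.0 t 30.9
[566.8, 116.7, 24.0, 85.1] [-0.015, 0.001, 0.496, 0.0, 0.0, 0.001]
```

View pics/t3z.png

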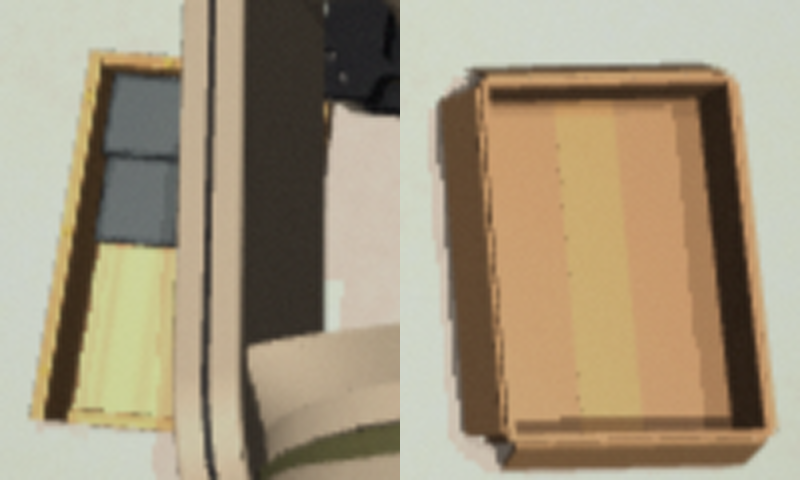

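The square tile lies on the long tile's inner half in the corner; carton rim corners at px (375,183.8), (439.2,183.7), (448.7,274.2), (381.7,275). Grasp the tub.

Request:
{"fn": "arm_command", "kwargs": {
  "increments": [
    [-0.015,0,0.2,0,0,0],
    [-0.015,0,0.35,0,0,0],
    [-0.015,0,0.45,0,0,0],
    [-0.015,0,0.48,0,0,0],
    [-0.015,0,0.49,0,0,0]
  ]
}}

```text
t: 31.5
tool_pos: [0.5672, 0.115, 0.1926]
orientation: [0.13, 3.138, 0.0]
force: [-0.1, 0.6, 0.6]
opening: 0.0928
gripper_force: 0.0
```

Request:
{"fn": "arm_command", "kwargs": {
  "increments": [
    [0,0,0,0,0,0],
    [0,0,0,0,0,0],
    [0,0,0,0,0,0],
    [0,0,0,0,0,0],
    [0,0,0,0,0,0]
  ],
  "fingers": 1,
  "force": 15
}}

```text
t: 32.12
tool_pos: [0.567, 0.1148, 0.1925]
orientation: [0.131, 3.138, 0.001]
force: [-0.3, 1.1, 3.2]
opening: 0.0515
gripper_force: 15.0
```

Request:
{"fn": "arm_command", "kwargs": {
  "increments": [
    [0,0,0,0,0,0],
    [0,0,0,0,0,0],
    [0,0,-0.05,0,0,0],
    [0,0,-0.25,0,0,0],
    [0,0,-0.45,0,0,0]
  ]
}}

```text
t: 32.75
tool_pos: [0.5664, 0.1144, 0.2827]
orientation: [-0.131, -3.137, 0.001]
force: [1.7, -0.2, -0.9]
opening: 0.0516
gripper_force: 15.0
```

```bash
python3 - <<'E'
from h import *
import pickle
c=pickle.load(open('top.pkl','rb'))
K=[ray(c,*p,.05)[:2]*1000 for p in [(375,183.8),(439.2,183.7),(448.7,274.2),(381.7,275)]]
print(np.round(K,1).tolist(),np.mean(K,0),[np.linalg.norm(K[i]-K[i-1]).round(1) for i in range(4)],[np.degrees(np.arctan2(*(a)[::-1])) for a in (K[0]-K[3],K[1]-K[2])])
plan([(*t(-45,-5),125,85.1),(*t(-45,-5),36,85.1)])
E
```

```text
[[586.2, -261.3], [585.7, -411.6], [377.5, -413.2], [376.4, -263.2]] [ 481.43302347 -337.32363506] [np.float64(209.9), np.float64(150.2), np.float64(208.2), np.float64(150.0)] [np.float64(0.5163543082385943), np.float64(0.4515415009341751)]
now [566.  114.3 115.7  85.2] tilt [-0.11 -0.03] F [ 1.7 -0.2 -0.9] op 51.6 grip 15.0 t 32.8
.. [0.341, 0.52, -0.023, 0.0, 0.0, 0.0]
[447.6, 332.9, 125.0, 85.1] [0.341, 0.52, -0.023, 0.0, 0.0, 0.0]
[447.6, 332.9, 36.0, 85.1] [0.0, 0.0, 0.445, 0.0, 0.0, -0.0]
```

Request:
{"fn": "arm_command", "kwargs": {
  "increments": [
    [0.08,0.12,-0.023,0,0,0],
    [0.17,0.26,-0.023,0,0,0],
    [0.25,0.38,-0.023,0,0,0],
    [0.341,0.52,-0.023,0,0,0],
    [0.341,0.52,-0.023,0,0,0]
  ]
}}

```text
t: 33.38
tool_pos: [0.5065, 0.2254, 0.2868]
orientation: [-0.127, -3.138, 0.0]
force: [-0.1, 0.4, -2.5]
opening: 0.0515
gripper_force: 15.0
```

Request:
{"fn": "arm_command", "kwargs": {
  "increments": [
    [0.08,0.12,-0.023,0,0,0],
    [0.17,0.26,-0.023,0,0,0],
    [0.25,0.38,-0.023,0,0,0],
    [0.32,0.48,-0.023,0,0,0],
    [0.341,0.52,-0.023,0,0,0]
  ]
}}

```text
t: 34.0
tool_pos: [0.4481, 0.3335, 0.2914]
orientation: [-0.13, -3.139, 0.001]
force: [-0.5, -0.5, -1.0]
opening: 0.0518
gripper_force: 15.0
```

```bash
python3 - <<'E'
from h import *
plan([(*t(-45,-5),34.6,85.1)])
E
```

```text
now [448.1 333.5 124.4  85.3] tilt [-0.   -0.03] F [-0.5 -0.5 -1. ] op 51.8 grip 15.0 t 34.0
[447.6, 332.9, 34.6, 85.1] [0.002, -0.003, 0.449, 0.0, 0.0, 0.001]
```

Request:
{"fn": "arm_command", "kwargs": {
  "increments": [
    [0,0,0.15,0,0,0],
    [0,0,0.3,0,0,0],
    [0,0,0.39,0,0,0],
    [0,0,0.43,0,0,0],
    [0,0,0.446,0,0,0]
  ]
}}

```text
t: 34.62
tool_pos: [0.4487, 0.3332, 0.2023]
orientation: [0.132, 3.139, 0.0]
force: [0.8, -0.3, -1.5]
opening: 0.0514
gripper_force: 15.0
```

Request:
{"fn": "arm_command", "kwargs": {
  "increments": [
    [0,0,0.003,0,0,0],
    [0,0,0.005,0,0,0],
    [0,0,0.006,0,0,0],
    [0,0,0.006,0,0,0],
    [0,0,0.006,0,0,0]
  ]
}}

```text
t: 35.25
tool_pos: [0.4483, 0.3333, 0.2011]
orientation: [0.131, 3.139, 0.0]
force: [0.1, -0.3, -1.2]
opening: 0.0517
gripper_force: 15.0
```

Request:
{"fn": "arm_command", "kwargs": {
  "increments": [
    [0,0,0,0,0,0],
    [0,0,0,0,0,0],
    [0,0,0,0,0,0],
    [0,0,0,0,0,0],
    [0,0,0,0,0,0]
  ],
  "fingers": -0.4
}}

```text
t: 35.88
tool_pos: [0.4483, 0.3333, 0.2009]
orientation: [-0.131, -3.139, 0.0]
force: [0.3, 0.1, -0.5]
opening: 0.0652
gripper_force: 0.0
```

Request:
{"fn": "arm_command", "kwargs": {
  "increments": [
    [0,0,-0.05,0,0,0],
    [0,0,-0.2,0,0,0],
    [0,0,-0.4,0,0,0],
    [0,0,-0.6,0,0,0],
    [0,0,-0.6,0,0,0]
  ]
}}

```text
t: 36.5
tool_pos: [0.4496, 0.3341, 0.3263]
orientation: [0.131, 3.132, 0.007]
force: [-0.0, -0.2, -0.1]
opening: 0.0652
gripper_force: 0.0
```

```bash
python3 - <<'E'
from h import *
plan([(692.8,121.3,130,73.5),(692.8,121.3,22,73.5)])
E
```

```text
now [450.8 334.8 159.3  85.2] tilt [0.41 0.25] F [-0.  -0.2 -0.1] op 65.2 grip 0.0 t 36.5
.. [-0.647, -0.482, 0.073, 0.0, 0.0, 0.033]
[692.8, 121.3, 130.0, 73.5] [-0.693, -0.413, 0.073, 0.0, 0.0, 0.033]
[692.8, 121.3, 22.0, 73.5] [-0.0, -0.0, 0.54, 0.0, 0.0, -0.0]
```

Request:
{"fn": "arm_command", "kwargs": {
  "increments": [
    [-0.647,-0.482,0.073,0,0,0.033],
    [-0.647,-0.482,0.073,0,0,0.033],
    [-0.647,-0.482,0.073,0,0,0.033],
    [-0.647,-0.482,0.073,0,0,0.033],
    [-0.647,-0.482,0.073,0,0,0.033]
  ],
  "fingers": -1
}}

```text
t: 37.12
tool_pos: [0.5687, 0.2266, 0.3057]
orientation: [-0.294, -3.126, 0.0]
force: [0.8, 0.8, -0.0]
opening: 0.093
gripper_force: 0.0
```

Request:
{"fn": "arm_command", "kwargs": {
  "increments": [
    [-0.693,-0.413,0.073,0,0,0.033],
    [-0.693,-0.413,0.073,0,0,0.033],
    [-0.693,-0.413,0.073,0,0,0.033],
    [-0.693,-0.413,0.073,0,0,0.033],
    [-0.693,-0.413,0.073,0,0,0.033]
  ]
}}

```text
t: 37.75
tool_pos: [0.6891, 0.121, 0.2916]
orientation: [-0.453, -3.108, -0.001]
force: [0.2, 1.0, 0.4]
opening: 0.0933
gripper_force: 0.0
```

```bash
python3 - <<'E'
from h import *
c=snap('top','t4.png')
cv2.imwrite('pics/t4z.png',cv2.resize(c['image'][165:285,75:175,::-1],None,fx=5,fy=5,interpolation=2))
plan([(692.8,121.3,22,73.5)])
E
```

```text
now [688.9 121.3 124.8  73.4] tilt [-0.03  0.02] F [0.1 0.1 0.4] op 93.3 grip 0.0 t 37.8
[692.8, 121.3, 22.0, 73.5] [-0.019, 0.005, 0.514, 0.0, 0.0, -0.0]
```

View pics/t4z.png

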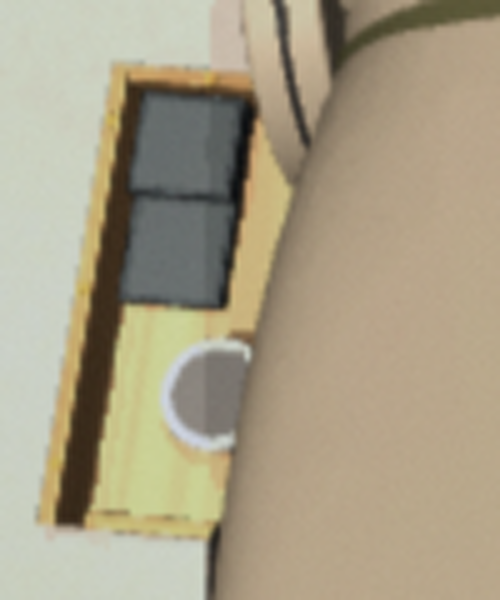

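Tray: the square tile (crop 190,145) is flush with the corner over the long tile, and the tub stands upright at crop (215,395). Now the offcut.

Request:
{"fn": "arm_command", "kwargs": {
  "increments": [
    [-0.019,0.005,0.2,0,0,0],
    [-0.019,0.005,0.38,0,0,0],
    [-0.019,0.005,0.47,0,0,0],
    [-0.019,0.005,0.5,0,0,0],
    [-0.019,0.005,0.51,0,0,0]
  ]
}}

```text
t: 38.42
tool_pos: [0.6943, 0.1198, 0.1909]
orientation: [0.454, 3.107, 0.001]
force: [-0.3, -0.1, 0.1]
opening: 0.093
gripper_force: 0.0
```

Request:
{"fn": "arm_command", "kwargs": {
  "increments": [
    [0,0,0,0,0,0],
    [0,0,0,0,0,0],
    [0,0,0,0,0,0],
    [0,0,0,0,0,0],
    [0,0,0,0,0,0]
  ],
  "fingers": 1,
  "force": 20
}}

```text
t: 39.05
tool_pos: [0.6941, 0.1193, 0.1901]
orientation: [0.455, 3.108, 0.0]
force: [-0.8, 0.3, 3.2]
opening: 0.0598
gripper_force: 20.0
```

Request:
{"fn": "arm_command", "kwargs": {
  "increments": [
    [0,0,0,0,0,0],
    [0,0,0,0,0,0],
    [0,0,-0.05,0,0,0],
    [0,0,-0.3,0,0,0],
    [0,0,-0.6,0,0,0]
  ]
}}

```text
t: 39.67
tool_pos: [0.693, 0.1193, 0.3092]
orientation: [-0.455, -3.104, 0.002]
force: [0.6, 0.2, -0.5]
opening: 0.0598
gripper_force: 20.0
```

```bash
python3 - <<'E'
from h import *
plan([(600,-100,150,82),(436.5,-337.5,150,90.5),(436.5,-337.5,29,90.5)])
E
```

```text
now [692.4 119.2 142.2  73.3] tilt [-0.24 -0.02] F [ 0.6  0.2 -0.5] op 59.8 grip 20.0 t 39.7
.. [0.064, -0.591, -0.019, 0.0, 0.0, -0.024]
[600.0, -100.0, 150.0, 82.0] [0.108, -0.585, -0.019, 0.0, 0.0, -0.024]
.. [0.322, -0.645, -0.0, 0.0, 0.0, -0.024]
[436.5, -337.5, 150.0, 90.5] [0.369, -0.619, -0.0, 0.0, 0.0, -0.024]
[436.5, -337.5, 29.0, 90.5] [0.0, 0.0, 0.605, 0.0, 0.0, -0.0]
```

Request:
{"fn": "arm_command", "kwargs": {
  "increments": [
    [0.015,-0.15,-0.01,0,0,0],
    [0.03,-0.3,-0.019,0,0,-0.01],
    [0.05,-0.45,-0.019,0,0,-0.02],
    [0.064,-0.591,-0.019,0,0,-0.024],
    [0.064,-0.591,-0.019,0,0,-0.024]
  ]
}}

```text
t: 40.3
tool_pos: [0.6472, 0.0081, 0.3139]
orientation: [-0.341, -3.123, 0.001]
force: [0.7, 1.4, -1.1]
opening: 0.0596
gripper_force: 20.0
```

Request:
{"fn": "arm_command", "kwargs": {
  "increments": [
    [0.03,-0.15,-0.01,0,0,0],
    [0.05,-0.3,-0.019,0,0,-0.01],
    [0.08,-0.45,-0.019,0,0,-0.02],
    [0.108,-0.585,-0.019,0,0,-0.024],
    [0.108,-0.585,-0.019,0,0,-0.024]
  ]
}}

```text
t: 40.92
tool_pos: [0.6014, -0.1007, 0.3176]
orientation: [0.223, 3.134, -0.0]
force: [-0.4, 1.0, -0.1]
opening: 0.0596
gripper_force: 20.0
```

Request:
{"fn": "arm_command", "kwargs": {
  "increments": [
    [0.08,-0.15,0,0,0,0],
    [0.16,-0.3,0,0,0,-0.01],
    [0.24,-0.47,0,0,0,-0.02],
    [0.32,-0.645,0,0,0,-0.024],
    [0.322,-0.645,0,0,0,-0.024]
  ]
}}

```text
t: 41.55
tool_pos: [0.5196, -0.2194, 0.3176]
orientation: [0.105, 3.14, -0.0]
force: [-0.2, 0.1, -0.8]
opening: 0.0597
gripper_force: 20.0
```

Request:
{"fn": "arm_command", "kwargs": {
  "increments": [
    [0.09,-0.15,0,0,0,0],
    [0.18,-0.3,0,0,0,-0.01],
    [0.27,-0.45,0,0,0,-0.02],
    [0.355,-0.619,0,0,0,-0.024],
    [0.355,-0.619,0,0,0,-0.024]
  ]
}}

```text
t: 42.18
tool_pos: [0.4412, -0.3383, 0.3176]
orientation: [-0.014, 3.141, -0.0]
force: [0.6, -0.2, -0.7]
opening: 0.0598
gripper_force: 20.0
```

```bash
python3 - <<'E'
from h import *
plan([(439.4,-337.5,28.5,90.5)])
c=snap('side','s1.png')
E
```

```text
now [ 441.3 -338.3  150.6   90.5] tilt [ 0.03 -0.01] F [ 0.6 -0.2 -0.7] op 59.8 grip 20.0 t 42.2
[439.4, -337.5, 28.5, 90.5] [0.009, 0.004, 0.61, 0.0, 0.0, -0.0]
```

View pics/s1.png

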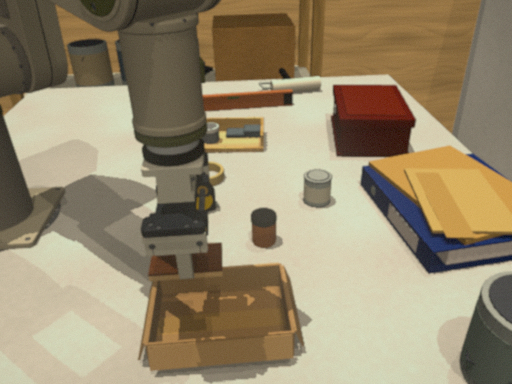

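The side view shows the offcut (185,262) held level above the carton's left (−x) half.

Request:
{"fn": "arm_command", "kwargs": {
  "increments": [
    [0.009,0.004,0.2,0,0,0],
    [0.009,0.004,0.4,0,0,0],
    [0.009,0.004,0.53,0,0,0],
    [0.009,0.004,0.585,0,0,0],
    [0.009,0.004,0.605,0,0,0]
  ]
}}

```text
t: 42.85
tool_pos: [0.44, -0.336, 0.1962]
orientation: [0.018, -3.142, -0.001]
force: [-0.5, -0.2, 0.2]
opening: 0.0594
gripper_force: 20.0
```

Request:
{"fn": "arm_command", "kwargs": {
  "increments": [
    [0,0,0.004,0,0,0],
    [0,0,0.007,0,0,0],
    [0,0,0.009,0,0,0],
    [0,0,0.009,0,0,0],
    [0,0,0.009,0,0,0]
  ]
}}

```text
t: 43.48
tool_pos: [0.4392, -0.3369, 0.1947]
orientation: [-0.016, 3.141, -0.0]
force: [0.0, -0.2, -1.2]
opening: 0.0597
gripper_force: 20.0
```

Request:
{"fn": "arm_command", "kwargs": {
  "increments": [
    [0,0,0,0,0,0],
    [0,0,0,0,0,0],
    [0,0,0,0,0,0],
    [0,0,0,0,0,0],
    [0,0,0,0,0,0]
  ],
  "fingers": -0.5
}}

```text
t: 44.1
tool_pos: [0.4392, -0.3368, 0.1945]
orientation: [0.017, -3.142, -0.0]
force: [-0.1, 0.4, 0.1]
opening: 0.0693
gripper_force: 0.0
```

Request:
{"fn": "arm_command", "kwargs": {
  "increments": [
    [0,0,-0.05,0,0,0],
    [0,0,-0.2,0,0,0],
    [0,0,-0.4,0,0,0],
    [0,0,-0.6,0,0,0],
    [0,0,-0.65,0,0,0]
  ]
}}

```text
t: 44.72
tool_pos: [0.44, -0.3375, 0.3288]
orientation: [-0.017, 3.137, -0.007]
force: [0.1, -0.5, 0.9]
opening: 0.0696
gripper_force: 0.0
```

```bash
python3 - <<'E'
from h import *
plan([(600,-110,160,90),(694.5,2.5,160,90),(694.5,2.5,36,90)])
E
```

```text
now [ 440.8 -338.2  161.8   90.6] tilt [ 0.27 -0.25] F [ 0.1 -0.5  0.9] op 69.6 grip 0.0 t 44.7
.. [-0.404, 0.566, 0.004, 0.0, 0.0, 0.002]
[600.0, -110.0, 160.0, 90.0] [-0.401, 0.568, 0.004, 0.0, 0.0, 0.002]
[694.5, 2.5, 160.0, 90.0] [-0.472, 0.562, -0.0, 0.0, 0.0, -0.0]
[694.5, 2.5, 36.0, 90.0] [0.0, 0.0, 0.62, 0.0, 0.0, -0.0]
```

Request:
{"fn": "arm_command", "kwargs": {
  "increments": [
    [-0.404,0.566,0,0,0,0.002],
    [-0.404,0.566,0,0,0,0.002],
    [-0.404,0.566,0,0,0,0.002],
    [-0.404,0.566,0,0,0,0.002],
    [-0.404,0.566,0,0,0,0.002]
  ],
  "fingers": -1
}}

```text
t: 45.35
tool_pos: [0.5181, -0.2237, 0.3241]
orientation: [0.006, -3.141, 0.0]
force: [-0.7, 0.2, 0.4]
opening: 0.0932
gripper_force: 0.0
```

Request:
{"fn": "arm_command", "kwargs": {
  "increments": [
    [-0.401,0.568,0,0,0,0.002],
    [-0.401,0.568,0,0,0,0.002],
    [-0.401,0.568,0,0,0,0.002],
    [-0.401,0.568,0,0,0,0.002],
    [-0.401,0.568,0,0,0,0.002]
  ]
}}

```text
t: 45.98
tool_pos: [0.5977, -0.1106, 0.3244]
orientation: [-0.006, -3.141, 0.001]
force: [-0.1, 0.4, 0.0]
opening: 0.0929
gripper_force: 0.0
```

Request:
{"fn": "arm_command", "kwargs": {
  "increments": [
    [-0.472,0.562,0,0,0,0],
    [-0.472,0.562,0,0,0,0],
    [-0.472,0.562,0,0,0,0],
    [-0.472,0.562,0,0,0,0],
    [-0.472,0.562,0,0,0,0]
  ]
}}

```text
t: 46.6
tool_pos: [0.6925, 0.0015, 0.3244]
orientation: [-0.006, -3.141, 0.001]
force: [-0.1, -0.0, -0.2]
opening: 0.0927
gripper_force: 0.0
```

```bash
python3 - <<'E'
from h import *
plan([(694.5,2.5,36,90)])
E
```

```text
now [692.3   1.4 157.4  89.8] tilt [-0.04 -0.03] F [-0.1 -0.  -0.2] op 92.7 grip 0.0 t 46.6
[694.5, 2.5, 36.0, 90.0] [-0.011, 0.006, 0.607, 0.0, 0.0, -0.001]
```

Request:
{"fn": "arm_command", "kwargs": {
  "increments": [
    [-0.011,0.006,0.2,0,0,0],
    [-0.011,0.006,0.4,0,0,0],
    [-0.011,0.006,0.53,0,0,0],
    [-0.011,0.006,0.59,0,0,0],
    [-0.011,0.006,0.605,0,0,0]
  ]
}}

```text
t: 47.22
tool_pos: [0.6949, 0.0035, 0.2034]
orientation: [-0.005, -3.141, 0.0]
force: [0.1, 1.1, 1.7]
opening: 0.0929
gripper_force: 0.0
```

Request:
{"fn": "arm_command", "kwargs": {
  "increments": [
    [0,0,0,0,0,0],
    [0,0,0,0,0,0],
    [0,0,0,0,0,0],
    [0,0,0,0,0,0],
    [0,0,0,0,0,0]
  ],
  "fingers": 1,
  "force": 25
}}

```text
t: 47.85
tool_pos: [0.6956, 0.0046, 0.2042]
orientation: [0.003, 3.141, -0.0]
force: [-0.3, 0.4, 4.0]
opening: 0.0594
gripper_force: 25.0
```

Request:
{"fn": "arm_command", "kwargs": {
  "increments": [
    [0,0,0,0,0,0],
    [0,0,0,0,0,0],
    [0,0,-0.05,0,0,0],
    [0,0,-0.3,0,0,0],
    [0,0,-0.55,0,0,0]
  ]
}}

```text
t: 48.48
tool_pos: [0.6946, 0.0048, 0.3135]
orientation: [-0.003, -3.139, -0.001]
force: [0.8, -0.2, -1.5]
opening: 0.0598
gripper_force: 25.0
```

```bash
python3 - <<'E'
from h import *
plan([(600,-110,150,90.2),(540.9,-336.8,150,90.5),(540.9,-336.8,40,90.5)])
E
```

```text
now [694.2   4.8 146.5  89.9] tilt [-0.17  0.02] F [ 0.8 -0.2 -1.5] op 59.8 grip 25.0 t 48.5
[600.0, -110.0, 150.0, 90.2] [0.47, -0.575, -0.017, 0.0, 0.0, -0.002]
.. [0.15, -0.566, -0.0, 0.0, 0.0, -0.001]
[540.9, -336.8, 150.0, 90.5] [0.151, -0.566, -0.0, 0.0, 0.0, -0.001]
[540.9, -336.8, 40.0, 90.5] [0.0, 0.0, 0.55, 0.0, 0.0, -0.0]
```

Request:
{"fn": "arm_command", "kwargs": {
  "increments": [
    [0.12,-0.14,-0.017,0,0,0],
    [0.24,-0.29,-0.017,0,0,0],
    [0.36,-0.44,-0.017,0,0,0],
    [0.47,-0.575,-0.017,0,0,-0.002],
    [0.47,-0.575,-0.017,0,0,-0.002]
  ]
}}

```text
t: 49.1
tool_pos: [0.5997, -0.1118, 0.3168]
orientation: [0.003, -3.14, 0.0]
force: [0.2, 0.1, -2.4]
opening: 0.0598
gripper_force: 25.0
```

Request:
{"fn": "arm_command", "kwargs": {
  "increments": [
    [0.04,-0.14,0,0,0,0],
    [0.08,-0.29,0,0,0,0],
    [0.12,-0.44,0,0,0,0],
    [0.15,-0.566,0,0,0,0],
    [0.15,-0.566,0,0,0,0]
  ]
}}

```text
t: 49.72
tool_pos: [0.5715, -0.2245, 0.3168]
orientation: [0.004, -3.141, -0.0]
force: [0.3, 0.1, -2.2]
opening: 0.0595
gripper_force: 25.0
```

Request:
{"fn": "arm_command", "kwargs": {
  "increments": [
    [0.04,-0.14,0,0,0,0],
    [0.08,-0.29,0,0,0,0],
    [0.12,-0.44,0,0,0,0],
    [0.15,-0.566,0,0,0,-0.001],
    [0.15,-0.566,0,0,0,-0.001]
  ]
}}

```text
t: 50.35
tool_pos: [0.5422, -0.3373, 0.3168]
orientation: [0.01, -3.142, -0.001]
force: [0.3, 0.9, -2.1]
opening: 0.0594
gripper_force: 25.0
```

```bash
python3 - <<'E'
from h import *
plan([(540.9,-336.8,42.2,90.5)])
E
```

```text
now [ 542.2 -337.2  149.8   90.4] tilt [-0.    0.02] F [ 0.3  0.9 -2.1] op 59.4 grip 25.0 t 50.4
[540.9, -336.8, 42.2, 90.5] [0.006, 0.002, 0.538, 0.0, 0.0, -0.001]
```

Request:
{"fn": "arm_command", "kwargs": {
  "increments": [
    [0.006,0.002,0.18,0,0,0],
    [0.006,0.002,0.36,0,0,0],
    [0.006,0.002,0.47,0,0,0],
    [0.006,0.002,0.52,0,0,0],
    [0.006,0.002,0.536,0,0,0]
  ]
}}

```text
t: 50.98
tool_pos: [0.5413, -0.3362, 0.2099]
orientation: [-0.012, 3.141, 0.0]
force: [0.8, -0.3, -1.4]
opening: 0.0596
gripper_force: 25.0
```

Request:
{"fn": "arm_command", "kwargs": {
  "increments": [
    [0,0,0.003,0,0,0],
    [0,0,0.005,0,0,0],
    [0,0,0.007,0,0,0],
    [0,0,0.007,0,0,0],
    [0,0,0.007,0,0,0]
  ]
}}

```text
t: 51.6
tool_pos: [0.5408, -0.3365, 0.2084]
orientation: [-0.012, 3.142, -0.0]
force: [1.0, -0.5, -1.5]
opening: 0.0594
gripper_force: 25.0
```

Request:
{"fn": "arm_command", "kwargs": {
  "increments": [
    [0,0,0,0,0,0],
    [0,0,0,0,0,0],
    [0,0,0,0,0,0],
    [0,0,0,0,0,0],
    [0,0,0,0,0,0]
  ],
  "fingers": -0.6
}}

```text
t: 52.22
tool_pos: [0.5409, -0.3365, 0.2083]
orientation: [-0.012, 3.142, -0.0]
force: [0.0, -0.7, 0.3]
opening: 0.0743
gripper_force: 0.0
```

Request:
{"fn": "arm_command", "kwargs": {
  "increments": [
    [0,0,-0.05,0,0,0],
    [0,0,-0.2,0,0,0],
    [0,0,-0.4,0,0,0],
    [0,0,-0.6,0,0,0],
    [0,0,-0.75,0,0,0]
  ]
}}

```text
t: 52.85
tool_pos: [0.541, -0.3366, 0.3616]
orientation: [-0.012, 3.139, -0.003]
force: [0.4, -0.6, -0.1]
opening: 0.0743
gripper_force: 0.0
```

Request:
{"fn": "arm_command", "kwargs": {
  "increments": [
    [0.3,0.3,0,0,0,0],
    [0.6,0.6,0,0,0,0],
    [0.7,0.9,0,0,0,0],
    [0.7,0.9,0,0,0,0],
    [0.7,0.9,0,0,0,0]
  ]
}}

```text
t: 53.48
tool_pos: [0.3985, -0.1556, 0.3591]
orientation: [-0.015, 3.14, -0.001]
force: [0.4, -1.3, -1.1]
opening: 0.0744
gripper_force: 0.0
```

```bash
python3 - <<'E'
from h import *
c=snap('top','t5.png'); plan([])
b=c['image'].astype(int); V=(b.sum(2)<340)&(abs(b[...,0]-b[...,2])<20); m=np.zeros(V.shape,np.uint8); m[175:229,85:155]=V[175:229,85:155]*255
cs,_=cv2.findContours(m,0,2); k=max(cs,key=cv2.contourArea)
P=np.array([ray(c,u,v,.018)[:2]*1000 for u,v in k[:,0]])-O
print(np.c_[P@ex,P@ey].min(0),np.c_[P@ex,P@ey].max(0))
a=cv2.resize(c['image'][165:285,75:175,::-1],None,fx=4,fy=4,interpolation=2);d=cv2.resize(c['image'][165:285,355:455,::-1],None,fx=4,fy=4,interpolation=2)
cv2.imwrite('pics/t5z.png',np.hstack([a,d]))
E
```

```text
now [ 399.6 -156.9  192.4   90.5] tilt [ 0.12 -0.07] F [-0.6  0.4 -0.5] op 74.8 grip 0.0 t 53.5
[-0.88836541  8.95043625] [102.45674198  65.36531962]
```

View pics/t5z.png

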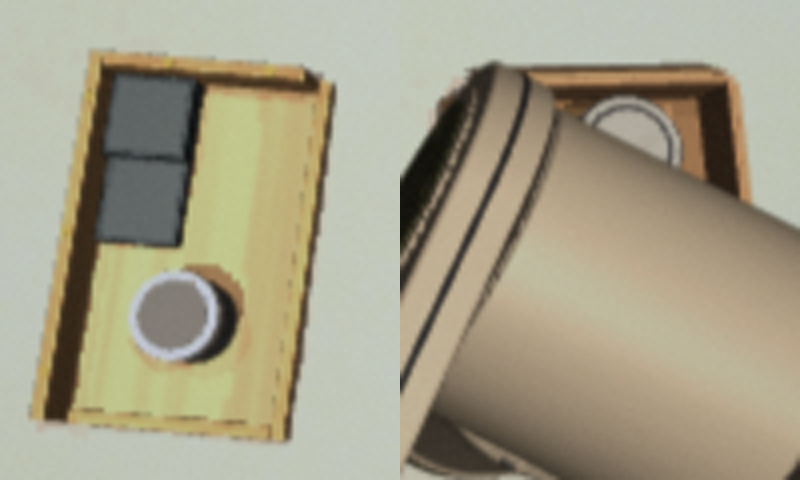

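View pics/t5.png

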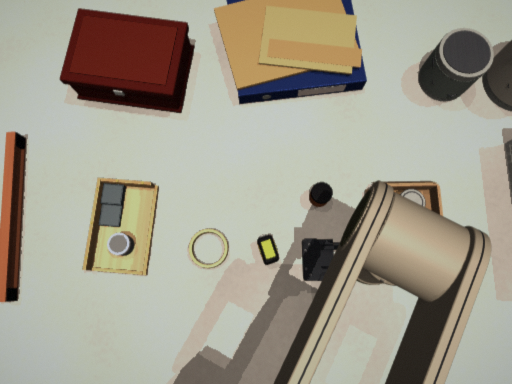

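Tray kit looks right: the tiles are stacked flush in the corner with the tub upright. The three leave-alone items have not moved. I'll clear the arm to view the carton.

Request:
{"fn": "arm_command", "kwargs": {
  "increments": [
    [0,0.25,0,0,0,0],
    [0,0.5,0,0,0,0],
    [0,0.8,0,0,0,0],
    [0,1,0,0,0,0],
    [0,1,0,0,0,0]
  ]
}}

```text
t: 54.15
tool_pos: [0.3986, 0.044, 0.359]
orientation: [-0.017, 3.141, 0.0]
force: [0.0, -1.0, 0.9]
opening: 0.0741
gripper_force: 0.0
```

```bash
python3 - <<'E'
from h import *
c=snap('top','t6.png')['image'];s=snap('side','s6.png')['image']
f=lambda i:cv2.resize(i[...,::-1],(400,480),interpolation=2)
cv2.imwrite('pics/t6z.png',np.hstack([f(c[165:285,355:455]),f(s[230:380,140:310])]))
E
```

```text
(no output)
```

View pics/t6z.png

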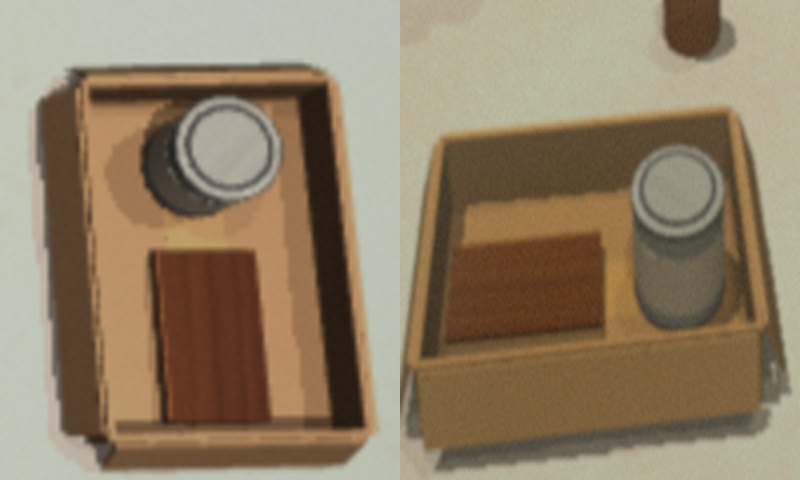

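Carton: the offcut lies flat at crop (212,335), with the tin upright beside it at crop (228,147).

```bash
python3 -c "
from plant import *
print(close_job())"
```

```text
the job is handed in; nothing more can be done
None
```

Both kits are made up as asked and the job is handed in at about 54 s of the 136 s allowed; the last pictures showed everything in place and the jar, tape roll and tape measure unmoved.

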